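Stir the light-pull beads in the ceramic dish

ROBOT

A 6-joint arm with a two-finger parallel gripper is mounted at the origin on the work surface. World frame = base frame: x ahead of the robot, y to its left, z up, the work surface at z = 0. Lengths are in m, angles in degrees, forces in N, time in s.
With the tool pointing down it reaches from about 0.325 to 0.75 m from the base axis. Payload 7.6 kg.
Tool frame: the origin (TCP) lies between the finger pads; the fingertips stand 8 mm ahead of it and the grasp point (between the pads) lies 11 mm behind it; z points along the fingers, y is the line along which they close (so a half turn about z gives the same grasp; the last joint's range is limited). The gripper opens to 85 mm and grips with 20 to 120 N. Pads are 22 mm wide; open, the fingers measure 114 mm over their backs; the gripper's body (76 mm by 85 mm) begins 54 mm behind the grasp point. The pads swing forward as they close: fully open they stand 13 mm farther back than shut.
Start: joints at [-4.028, 2.991, 80.254, -0, 96.75, -4.028], TCP at [0.525, 0, 0.239] pointing down, gripper open.
Joint ranges: [-166.34, 166.34], [-52.06, 124.39], [6.96, 135.62], [-60.46, 240.46], [14.63, 156.25], [-167.68, 167.68]. Speed limits (degrees/s): [147.25, 147.25, 172.46, 180, 180, 180].

INTERFACE

Orientations are given as a 3x3 rotation matrix whose columns are the frame's x, y, z axes.
In Python, from rig import manip gives the robot as it stands. The module is installed in compiled form; this text tells all that it offers.
- The arm moves only by the tool jog_arm, never from a script. Its argument "plan" is a list of rows, each a list of 7 numbers: the turn, a rotation vector about the tool's x, y, z in degrees, then the shift along the tool's x, y, z in cm, then the finger opening in cm, from 0 to 8.54. A call has 1 to 10 rows; each row is the pose to reach, as a shift and turn from the pose commanded when the call began, along the tool's axes at that moment; what a row does not reach only later rows make up. A row lasts 1/8 s, in which the tool goes at most 62.5 mm and 10.7 degrees, less where a joint would pass 70% of its speed; a pose out of reach is approached as far as the arm can. A call with a gripper value outside its range is refused whole. The fingers move at their own pace and stop on an object; the grip force is fixed at half the most. Time passes only in rows, so rows that repeat a pose let the fingers close. It gives the time, the measured TCP pose, the force, the opening and the grip force at its end, in the units of the state.
- manip.read_state(): the state, without advancing time (a new reading comes with each control period).
- manip.capture(name): name is "scene" or "side" or "wrist"; returns a dict with "frame" (400x640x3 uint8, red, green, blue), "intrinsics" (3x3 intrinsics, pixels), "xyz" and "rotation" of the camera in the world. Camera axes: x right, y up, looking along -z (the intrinsics and any distortion apply to the point x, -y, -z); pixel columns grow to the right and rows downward; lengths in m; the calibration is good to about 2 mm. A picture is of the moment at which its call begins. There is no depth.
- manip.finish_job(): hands the job in; it is judged then, once.
Trained networks look in a picture, given as the dict that the camera call returned (one of the last four; its "shot" number tells which), for a name from the list of things; names that differ only in an ending like _2 or _b are one class to them, and where a whole thing is asked for, a point or a joint stands for the part that bears it (a point fixed in the world has none). Each returns a list of dicts, best first, with "score" (0 to 1); they miss things now and then, are a little off and sometimes report something else, mostly with a low value. They report only what shows in the picture. A call takes as long as a camera call. They do not tell look-alikes from the thing itself.
- manip.search_frame(picture, target): "xy" ([column, row] as shares, 0 to 1, of the picture: columns of its width, rows of its height, amid what is visible of it).
- manip.pinpoint(picture, target): "xy" ([column, row] as shares, 0 to 1, of the picture: columns of its width, rows of its height: a listed point, or the origin of a listed thing).
The state is a dict: "clock": time; "q": joint angles; "dq": joint speeds; "tau": joint torques, N m; "tcp_pos": TCP position; "ee_rot": TCP orientation; "ft_force": force on the tool from outside, world axes, zero at the start; "wrist_torque": the same for the moment, N m; "gripper_width": opening from 0.0 (shut) to 1.0 (fully open); "finger_force": force on a finger pad.
Only numpy, scipy, OpenCV 4.12 (cv2) and the standard library are available. Lean on these libraries where they do the work, as an engineer would, in place of code of your own. Each camera call takes 0.05 s, during which the arm holds its last target. There are 200 camera calls.

TASK

The oiled wooden light-pull beads in the large ceramic dish must not dry stuck together. Pick up the stirring rod from its coaster and, starting at the side of the dish farthest from the robot base, straight ahead, stir the beads two full wide turns anticlockwise (seen from above), with the rod's foot kept down near the dish's floor. Keep the beads in the dish and the dish in its place, then stand the rod upright on its coaster again, wholly on the cork, and let go.

Things in the scene. Friction and masses are not known exactly. Their poses are not given: they have to be found in the camera images.
- stirrer: Turned pale-wood stirring rod, standing upright on the coaster at the start. 182 mm tall: round foot 40 mm across and 12 mm thick at the bottom, tapering by 30 mm above its underside to a straight round handle 22 mm across up to the top. Origin: centre of the foot's underside; z points up along the handle. About 90 g; it stands by itself.
- coaster: Round cork coaster, 100 mm across, 5 mm thick, fixed on the bench. Origin: centre of its underside, on the bench top.
- dish: The large white ceramic dish that holds the beads (a much smaller, empty dish also stands on the bench). Loose, about 0.8 kg, 46 mm high. Its floor is 8 mm above the bench, flat and about 140 mm across; above it the 6 mm thick wall slopes outwards to a rim 208 mm across outside. Origin: centre of its underside; at the start its x points straight away from the robot base's front (the same as the robot's x, 'far'), its y to the robot's left, z up.
- bead1: Dark wooden light-pull bead no. 1 of five alike: a barrel 26 mm across and 24 mm high, about 12 g, loose. Origin: its centre. At the start the five stand on the dish's floor in a rough ring about 44 mm in radius round a clear middle, which is wide enough for the stirrer's foot.
- bead2: Dark wooden light-pull bead no. 2 of five alike: a barrel 26 mm across and 24 mm high, about 12 g, loose. Origin: its centre. At the start the five stand on the dish's floor in a rough ring about 44 mm in radius round a clear middle, which is wide enough for the stirrer's foot.
- bead3: Dark wooden light-pull bead no. 3 of five alike: a barrel 26 mm across and 24 mm high, about 12 g, loose. Origin: its centre. At the start the five stand on the dish's floor in a rough ring about 44 mm in radius round a clear middle, which is wide enough for the stirrer's foot.
- bead4: Dark wooden light-pull bead no. 4 of five alike: a barrel 26 mm across and 24 mm high, about 12 g, loose. Origin: its centre. At the start the five stand on the dish's floor in a rough ring about 44 mm in radius round a clear middle, which is wide enough for the stirrer's foot.
- bead5: Dark wooden light-pull bead no. 5 of five alike: a barrel 26 mm across and 24 mm high, about 12 g, loose. Origin: its centre. At the start the five stand on the dish's floor in a rough ring about 44 mm in radius round a clear middle, which is wide enough for the stirrer's foot.
Mind the look-alikes: they are no part of the job. What is shaped like the bead3 but green or purple is not meant. What is shaped like the bead5 but purple is not meant.

How it is judged:
By the outcome, as a careful person would: the job done as asked, in the order asked, and still so for the second after the job is handed in, with the robot touching nothing.
It also fails if it takes over 64 s, if anything falls off the work surface, if the arm or the gripper's body presses on something with over 40 N, if the wrist force passes 120 N, or if a joint passes its speed limit or range.

## Working session

There is one attempt and no reset: what is moved stays moved. The work goes in short steps, Python scripts to look and compute and a tool call to move; the robot and the scene stay as the last step left them, time stands still between calls to the robot, and variables do not carry over. Pictures are saved under pics/ and viewed, at most 10 in all, crops included, and the job is handed in when it is done.

Besides the shell and the picture viewer there is one more tool, called after "Request:" as name(argument=value, ...), one argument or row to a line, values as JSON. jog_arm: Moves the arm, as the interface text tells. Its arguments: {"type":"object","properties":{"plan":{"type":"array"}},"required":["plan"]}

```bash
mkdir -p pics
cat > h.py <<'E'
import numpy as np, cv2
from rig import manip
def ray(p,uv):
    K=np.array(p["intrinsics"]);R=np.array(p["rotation"])
    d=np.linalg.inv(K)@[uv[0]*640,uv[1]*400,1]
    return np.array(p["xyz"]),R@[d[0],-d[1],-d[2]]
def onz(p,uv,z):
    o,d=ray(p,uv);return o+d*(z-o[2])/d[2]
def proj(p,P):
    c=np.array(p["rotation"]).T@(np.array(P)-p["xyz"]);q=np.array(p["intrinsics"])@[c[0],-c[1],-c[2]];return q[:2]/q[2]
def tri(a,b):
    A=0;B=0
    for o,d in(a,b):
        d=d/np.linalg.norm(d);M=np.eye(3)-np.outer(d,d);A=A+M;B=B+M@o
    return np.linalg.solve(A,B)
E
python3 - <<'E'
from h import *
np.set_printoptions(precision=4,suppress=True)
ps={}
for n in("scene","side"):
    p=ps[n]=manip.capture(n);print(n,list(p),np.array(p["xyz"]))
    for t,z in(("stirrer",.005),("coaster",0),("dish",0),("bead1",.02)):
        for r in manip.pinpoint(p,t)[:8]:
            print(t,round(r["score"],2),np.round(np.array(r["xy"])*[640,400]),onz(p,r["xy"],z))
cv2.imwrite("pics/a.png",cv2.cvtColor(np.vstack([ps[n]["frame"] for n in ps])[:,:],cv2.COLOR_RGB2BGR)[:, :])
im=cv2.imread("pics/a.png");cv2.imwrite("pics/a.png",cv2.resize(im,(480,600),interpolation=cv2.INTER_AREA))
cv2.imwrite("pics/s.png",cv2.cvtColor(ps["scene"]["frame"],cv2.COLOR_RGB2BGR))
s=manip.read_state();print(s["tcp_pos"],s["ee_rot"],s["clock"])
E
```

```text
scene ['frame', 'intrinsics', 'xyz', 'rotation', 'shot'] [ 0.8323 -0.3617  0.713 ]
stirrer 0.81 [361. 146.] [0.5274 0.1372 0.005 ]
coaster 0.6 [353. 144.] [0.5062 0.135  0.    ]
dish 0.72 [291. 241.] [ 0.5643 -0.1483  0.    ]
bead1 0.62 [321. 317.] [ 0.7127 -0.2284  0.02  ]
bead1 0.58 [238. 199.] [ 0.4214 -0.1525  0.02  ]
bead1 0.55 [309. 239.] [ 0.5965 -0.1278  0.02  ]
bead1 0.54 [296. 260.] [ 0.6064 -0.1771  0.02  ]
bead1 0.52 [225. 294.] [ 0.5504 -0.3094  0.02  ]
bead1 0.49 [298. 221.] [ 0.5523 -0.1103  0.02  ]
bead1 0.48 [272. 252.] [ 0.5586 -0.194   0.02  ]
bead1 0.44 [274. 227.] [ 0.5242 -0.1527  0.02  ]
side ['frame', 'intrinsics', 'xyz', 'rotation', 'shot'] [ 0.3413 -0.6313  0.6432]
stirrer 0.89 [262. 167.] [0.5217 0.1277 0.005 ]
coaster 0.59 [262. 165.] [0.5259 0.1393 0.    ]
dish 0.59 [330. 263.] [ 0.5627 -0.1482  0.    ]
bead1 0.76 [308. 259.] [ 0.5251 -0.1439  0.02  ]
bead1 0.7 [332. 278.] [ 0.5477 -0.1925  0.02  ]
bead1 0.66 [345. 241.] [ 0.5984 -0.1275  0.02  ]
bead1 0.66 [314. 241.] [ 0.5486 -0.1111  0.02  ]
bead1 0.64 [357. 262.] [ 0.5987 -0.176   0.02  ]
bead1 0.63 [248. 286.] [ 0.4179 -0.1649  0.02  ]
bead1 0.6 [357. 344.] [ 0.5384 -0.3133  0.02  ]
bead1 0.49 [438. 269.] [ 0.7179 -0.2311  0.02  ]
[0.525  0.     0.2393] [[ 0.  1.  0.]
 [ 1. -0. -0.]
 [-0.  0. -1.]] 0.5
```

View pics/s.png

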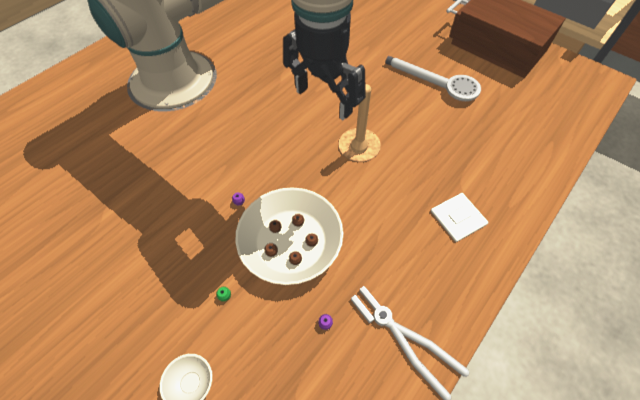

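View pics/a.png

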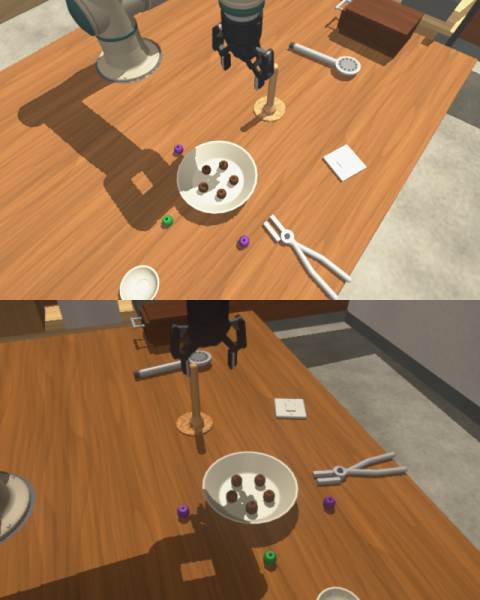

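The scene shows the dish at pixel (290,237) with five dark beads in it and the rod foot on the coaster at (359,147). The bead centroid gives the dish centre as about (0.563, -0.149), and the rod is at about (0.524, 0.132). I'll move nearer and check with the wrist camera.

Request:
jog_arm(
  plan=[
    [0, 0, 0, 4.5, 0, -2, 8.5],
    [0, 0, 0, 9, 0, -2, 8.5],
    [0, 0, 0, 9, 0, -2, 8.5],
    [0, 0, 0, 9, 0, -2, 8.5],
  ],
)

```text
clock: 1.0
tcp_pos: [0.525, 0.0898, 0.2592]
ee_rot: [[-0.0, 1.0, -0.0], [1.0, 0.0, -0.0], [-0.0, -0.0, -1.0]]
ft_force: [0.8, 0.1, 0.6]
gripper_width: 0.998
finger_force: 0.0
```

Run:
```python
from h import *
np.set_printoptions(precision=4,suppress=True)
s=manip.read_state();print(s["tcp_pos"],s["clock"])
ims=[];P={}
for n in("wrist","scene","side"):
    p=P[n]=manip.capture(n)
    for t,z in(("stirrer",.005),("coaster",0)):
        for r in manip.pinpoint(p,t)[:2]: print(n,t,round(r["score"],2),np.round(np.array(r["xy"])*[640,400]),onz(p,r["xy"],z))
    f=cv2.cvtColor(p["frame"],cv2.COLOR_RGB2BGR)
    if n=="wrist": ims.append(f)
    else:
        u,v=proj(p,[.525,.135,.09]).astype(int); c=f[v-75:v+75,u-80:u+80]; ims.append(cv2.resize(c,(320,300))); print("crop",n,u-80,v-75)
w=cv2.resize(ims[0],(480,300))
cv2.imwrite("pics/w.png",np.vstack([cv2.copyMakeBorder(w,0,0,0,160,0),np.hstack(ims[1:])]))
```

```text
[0.525  0.0898 0.2592] 1.0
wrist stirrer 0.78 [322. 136.] [0.5242 0.1304 0.005 ]
wrist stirrer 0.61 [321. 317.] [ 0.5213 -0.1665  0.005 ]
wrist coaster 0.77 [317. 129.] [0.5174 0.1388 0.    ]
scene stirrer 0.63 [360. 145.] [0.5235 0.1374 0.005 ]
scene coaster 0.55 [354. 146.] [0.5111 0.1301 0.    ]
crop scene 282 45
side stirrer 0.72 [265. 165.] [0.5289 0.1294 0.005 ]
side stirrer 0.52 [359. 262.] [ 0.6092 -0.1656  0.005 ]
side coaster 0.86 [263. 168.] [0.5242 0.1299 0.    ]
crop side 180 54
```

View pics/w.png

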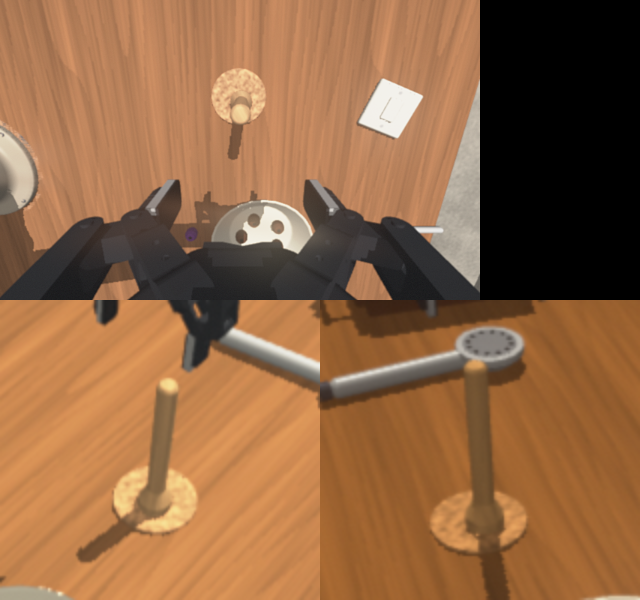

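Run:
```python
from h import *
np.set_printoptions(precision=4,suppress=True)
S=[640,400]
for n,c,t in(("wrist",(318.7,129.3),(320,151)),("scene",(359.5,144.5),(366,88)),("side",(259,164.5),(257.5,86.5))):
    p=manip.capture(n); f=p["frame"]
    print(n,"coaster",onz(p,np.array(c)/S,.005),"top",onz(p,np.array(t)/S,.187))
    # dish: white low-saturation blob near the dish, rim ellipse
    h=cv2.cvtColor(f,cv2.COLOR_RGB2HSV); m=((h[...,1]<70)&(h[...,2]>90)).astype(np.uint8)
    if n!="wrist":
        m=cv2.morphologyEx(m,cv2.MORPH_CLOSE,np.ones((3,3)))
        k,lab,st,ce=cv2.connectedComponentsWithStats(m)
        u,v=proj(p,[.563,-.148,.046])
        i=min(range(1,k),key=lambda i:np.hypot(*(ce[i]-[u,v]))+(st[i][4]<2000)*999)
        q=cv2.findContours((lab==i).astype(np.uint8),0,1)[0][0][:,0]
        X=np.array([onz(p,(a+.5)/S,.046)[:2] for a in q])
        print(n,st[i]); 
        for a in range(-180,180,30):
            d=np.array([np.cos(np.radians(a)),np.sin(np.radians(a))]);print(a,round(max((X-[.563,-.148])@d),4),end=' | ')
        print()
```

```text
wrist coaster [0.5195 0.139  0.005 ] top [0.5229 0.1332 0.187 ]
scene coaster [0.5217 0.1386 0.005 ] top [0.5265 0.13   0.187 ]
scene [ 236  188  107   97 7466]
-180 0.0982 | -150 0.0992 | -120 0.102 | -90 0.1052 | -60 0.107 | -30 0.1079 | 0 0.1067 | 30 0.1061 | 60 0.1034 | 90 0.1007 | 120 0.097 | 150 0.0974 | 
side coaster [0.5182 0.1357 0.005 ] top [0.5237 0.1296 0.187 ]
side [ 270  202  127   96 8505]
-180 0.0994 | -150 0.1017 | -120 0.104 | -90 0.1065 | -60 0.1075 | -30 0.1062 | 0 0.1058 | 30 0.1026 | 60 0.0998 | 90 0.0978 | 120 0.0957 | 150 0.0966 |
```

Request:
jog_arm(
  plan=[
    [0, 0, 0, 4.1, -0.1, 0, 8.5],
    [0, 0, 0, 4.1, -0.1, 4, 8.5],
    [0, 0, 0, 4.1, -0.1, 8, 8.5],
    [0, 0, 0, 4.1, -0.1, 11, 8.5],
    [0, 0, 0, 4.1, -0.1, 12, 8.5],
    [0, 0, 0, 4.1, -0.1, 12, 8.5],
    [0, 0, 0, 4.1, -0.1, 12, 5],
    [0, 0, 0, 4.1, -0.1, 12, 3.5],
    [0, 0, 0, 4.1, -0.1, 12, 2],
    [0, 0, 0, 4.1, -0.1, 12, 1],
  ],
)

```text
clock: 2.85
tcp_pos: [0.5242, 0.1311, 0.1399]
ee_rot: [[-0.0, 1.0, 0.001], [1.0, 0.0, 0.0], [0.0, 0.001, -1.0]]
ft_force: [-0.4, 0.5, 3.3]
gripper_width: 0.242
finger_force: 58.8
```

Request:
jog_arm(
  plan=[
    [0, 0, 0, 0, 0, 0, 1],
    [0, 0, 0, 0, 0, 0, 1],
    [0, 0, 0, 0, 0, 0, 1],
    [0, 0, 0, 0, 0, 0, 1],
  ],
)

```text
clock: 3.35
tcp_pos: [0.5242, 0.1311, 0.1399]
ee_rot: [[-0.0, 1.0, 0.001], [1.0, 0.0, 0.0], [0.0, 0.001, -1.0]]
ft_force: [-1.2, 0.2, 5.6]
gripper_width: 0.241
finger_force: 59.1
```

Request:
jog_arm(
  plan=[
    [0, 0, 0, 0, 0, -2, 1],
    [0, 0, 0, 0, 0, -5, 1],
    [0, 0, 0, -2, 0.5, -7.5, 1],
    [0, 0, 0, -6, 1, -8, 1],
    [0, 0, 0, -11, 1.7, -8, 1],
    [0, 0, 0, -16, 2.4, -8, 1],
    [0, 0, 0, -21, 3.1, -8, 1],
    [0, 0, 0, -25.5, 3.8, -8, 1],
    [0, 0, 0, -27.7, 4.2, -8, 1],
    [0, 0, 0, -28.2, 4.2, -8, 1],
  ],
)

```text
clock: 4.6
tcp_pos: [0.5659, -0.1516, 0.2185]
ee_rot: [[0.001, 1.0, -0.001], [1.0, -0.001, 0.001], [0.001, -0.001, -1.0]]
ft_force: [-0.4, 0.1, -0.7]
gripper_width: 0.241
finger_force: 58.8
```

Run:
```python
from h import *
s=manip.read_state();print(s["tcp_pos"],s["clock"],s["ft_force"])
t=np.array(s["tcp_pos"]);ims=[]
for n in("scene","side"):
    p=manip.capture(n); f=cv2.cvtColor(p["frame"],cv2.COLOR_RGB2BGR)
    u,v=proj(p,[.565,-.15,.1]).astype(int)
    for P in([t[0],t[1],.084],[.566,-.151,.008]): cv2.circle(f,tuple(proj(p,P).astype(int)),1,(0,255,0),-1)
    ims.append(cv2.resize(f[v-100:v+100,u-80:u+80],(400,500)))
cv2.imwrite("pics/d.png",np.hstack(ims))
```

```text
[ 0.56591927 -0.15161011  0.21851047] 4.6 [-0.38822667  0.14377816 -0.7255767 ]
```

View pics/d.png

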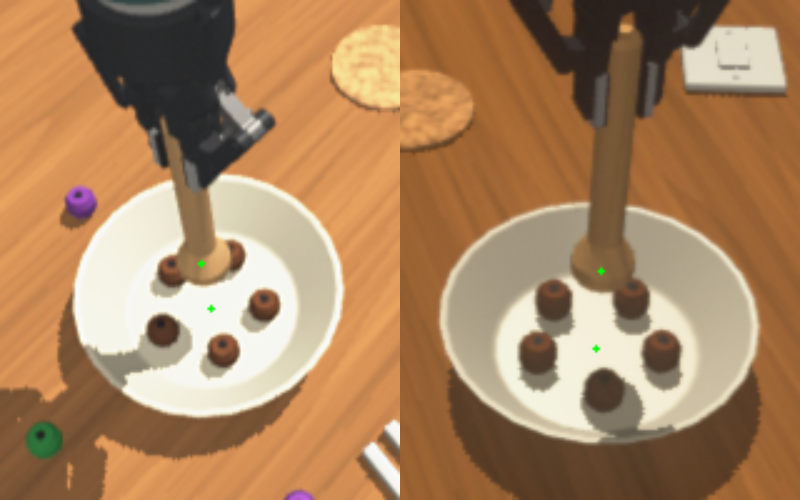

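Both views show the rod upright in the grip. Its foot is above the clear middle: the projected centre marks at (211,308) and (597,348) lie amid the five beads. Lowering now.

Request:
jog_arm(
  plan=[
    [0, 0, 0, 0, 0, 2, 1],
    [0, 0, 0, 0, 0, 4, 1],
    [0, 0, 0, 0, 0, 5.5, 1],
    [0, 0, 0, 0, 0, 6.5, 1],
    [0, 0, 0, 0, 0, 7, 1],
    [0, 0, 0, 0, 0, 7.2, 1],
    [0, 0, 0, 0, 0, 7.2, 1],
  ],
)

```text
clock: 5.58
tcp_pos: [0.5662, -0.1511, 0.1478]
ee_rot: [[0.0, 1.0, 0.001], [1.0, -0.0, -0.0], [-0.0, 0.001, -1.0]]
ft_force: [-0.2, 0.5, -0.5]
gripper_width: 0.24
finger_force: 58.8
```

Request:
jog_arm(
  plan=[
    [0, 0, 0, 0, 0.4, 0, 1],
    [0, 0, 0, 0, 0.8, 0, 1],
    [0, 0, 0, 0, 1.2, 0, 1],
    [0, 0, 0, 0, 1.6, 0, 1],
    [0, 0, 0, 0, 2.0, 0, 1],
    [0, 0, 0, 0, 2.4, 0, 1],
    [0, 0, 0, 0, 2.8, 0, 1],
    [0, 0, 0, 0, 3.2, 0, 1],
    [0, 0, 0, 0, 3.6, 0, 1],
    [0, 0, 0, 0, 3.6, 0, 1],
  ],
)

```text
clock: 6.82
tcp_pos: [0.6022, -0.151, 0.1473]
ee_rot: [[-0.0, 1.0, 0.0], [1.0, 0.0, -0.0], [-0.0, 0.0, -1.0]]
ft_force: [0.1, -0.1, -1.7]
gripper_width: 0.239
finger_force: 58.8
```

Request:
jog_arm(
  plan=[
    [0, 0, 0, 0.38, -0.02, 0.1, 1],
    [0, 0, 0, 0.75, -0.08, 0.1, 1],
    [0, 0, 0, 1.11, -0.18, 0.1, 1],
    [0, 0, 0, 1.46, -0.31, 0.1, 1],
    [0, 0, 0, 1.8, -0.48, 0.1, 1],
    [0, 0, 0, 2.12, -0.69, 0.1, 1],
    [0, 0, 0, 2.41, -0.92, 0.1, 1],
    [0, 0, 0, 2.68, -1.19, 0.1, 1],
    [0, 0, 0, 2.91, -1.48, 0.1, 1],
    [0, 0, 0, 3.12, -1.8, 0.1, 1],
  ],
)

```text
clock: 8.07
tcp_pos: [0.5834, -0.1206, 0.1466]
ee_rot: [[0.001, 1.0, -0.001], [1.0, -0.001, -0.002], [-0.002, -0.001, -1.0]]
ft_force: [-2.8, -4.3, 1.4]
gripper_width: 0.238
finger_force: 59.4
```

```bash
cat > look.py <<'E'
import sys
from h import *
ims=[]
for n in("scene","side"):
    p=manip.capture(n); f=cv2.cvtColor(p["frame"],cv2.COLOR_RGB2BGR)
    u,v=proj(p,[.565,-.15,.05]).astype(int)
    cv2.circle(f,tuple(proj(p,[.566,-.151,.008]).astype(int)),1,(0,255,0),-1)
    ims.append(cv2.resize(f[v-80:v+80,u-80:u+80],(400,400)))
cv2.imwrite(sys.argv[1],np.hstack(ims))
E
python3 look.py pics/e.png
```

```text
(no output)
```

View pics/e.png

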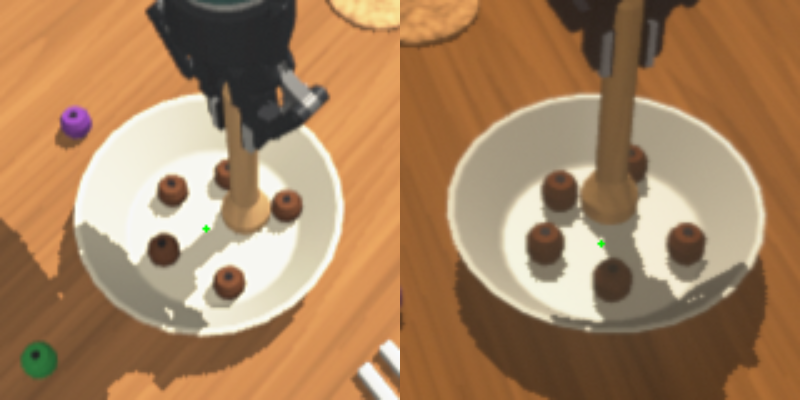

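The beads stay in and spread out, but the force of about 5 N shows one bead being squeezed against the wall, and the dish has crept by a few mm. I'll reduce the radius to 31 mm.

Request:
jog_arm(
  plan=[
    [0, 0, 0, 0.15, -0.29, 0, 1],
    [0, 0, 0, 0.26, -0.59, 0, 1],
    [0, 0, 0, 0.34, -0.9, 0, 1],
    [0, 0, 0, 0.4, -1.22, 0, 1],
    [0, 0, 0, 0.41, -1.55, 0, 1],
    [0, 0, 0, 0.4, -1.87, 0, 1],
    [0, 0, 0, 0.34, -2.19, 0, 1],
    [0, 0, 0, 0.26, -2.5, 0, 1],
    [0, 0, 0, 0.15, -2.8, 0, 1],
    [0, 0, 0, 0, -3.1, 0, 1],
  ],
)

```text
clock: 9.43
tcp_pos: [0.5533, -0.1203, 0.1468]
ee_rot: [[0.0, 1.0, 0.002], [1.0, -0.0, -0.001], [-0.001, 0.002, -1.0]]
ft_force: [2.4, -2.4, 0.3]
gripper_width: 0.241
finger_force: 58.8
```

```bash
python3 look.py pics/f.png
```

```text
(no output)
```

View pics/f.png

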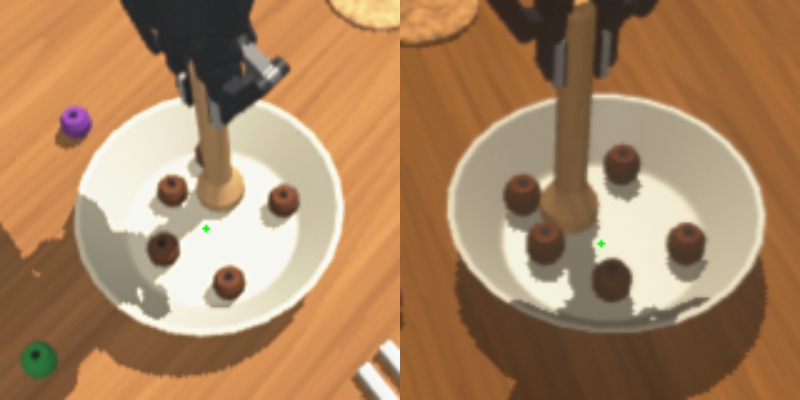

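Request:
jog_arm(
  plan=[
    [0, 0, 0, -0.18, -0.27, 0, 1],
    [0, 0, 0, -0.38, -0.53, 0, 1],
    [0, 0, 0, -0.61, -0.75, 0, 1],
    [0, 0, 0, -0.86, -0.96, 0, 1],
    [0, 0, 0, -1.13, -1.13, 0, 1],
    [0, 0, 0, -1.42, -1.28, 0, 1],
    [0, 0, 0, -1.73, -1.4, 0, 1],
    [0, 0, 0, -2.04, -1.48, 0, 1],
    [0, 0, 0, -2.36, -1.53, 0, 1],
    [0, 0, 0, -2.69, -1.55, 0, 1],
  ],
)

```text
clock: 10.78
tcp_pos: [0.537, -0.1465, 0.1457]
ee_rot: [[-0.0, 1.0, -0.002], [1.0, 0.0, 0.001], [0.001, -0.002, -1.0]]
ft_force: [-0.0, 0.7, -0.6]
gripper_width: 0.235
finger_force: 58.9
```

```bash
cat > dish.py <<'E'
from h import *
S=[640,400]
for n in("scene","side"):
    p=manip.capture(n);h=cv2.cvtColor(p["frame"],cv2.COLOR_RGB2HSV); m=((h[...,1]<70)&(h[...,2]>90)).astype(np.uint8)
    m=cv2.morphologyEx(m,cv2.MORPH_CLOSE,np.ones((3,3)));k,lab,st,ce=cv2.connectedComponentsWithStats(m)
    u,v=proj(p,[.563,-.148,.046])
    i=min(range(1,k),key=lambda i:np.hypot(*(ce[i]-[u,v]))+(st[i][4]<2000)*999)
    q=np.vstack(cv2.findContours((lab==i).astype(np.uint8),0,1)[0])[:,0]
    X=np.array([onz(p,(a+.5)/S,.046)[:2] for a in q])
    print(n,[(a,round(max((X-[.563,-.148])@[np.cos(np.radians(a)),np.sin(np.radians(a))]),4)) for a in(-180,-90,0,90)])
    print("beads",[list(np.round(onz(p,r["xy"],.02)[:2],3)) for r in manip.pinpoint(p,"bead1") if r["score"]>.3])
s=manip.read_state();print(s["clock"],s["tcp_pos"])
E
python3 dish.py
```

```text
scene [(-180, np.float64(0.1135)), (-90, np.float64(0.1013)), (0, np.float64(0.1095)), (90, np.float64(0.1039))]
beads [[np.float64(0.418), np.float64(-0.142)], [np.float64(0.555), np.float64(-0.183)], [np.float64(0.512), np.float64(-0.162)], [np.float64(0.717), np.float64(-0.228)], [np.float64(0.617), np.float64(-0.182)], [np.float64(0.6), np.float64(-0.098)], [np.float64(0.559), np.float64(-0.315)], [np.float64(0.52), np.float64(-0.11)]]
side [(-180, np.float64(0.0967)), (-90, np.float64(0.1029)), (0, np.float64(0.1085)), (90, np.float64(0.1219))]
beads [[np.float64(0.54), np.float64(-0.317)], [np.float64(0.555), np.float64(-0.182)], [np.float64(0.6), np.float64(-0.098)], [np.float64(0.616), np.float64(-0.178)], [np.float64(0.523), np.float64(-0.108)], [np.float64(0.511), np.float64(-0.169)], [np.float64(0.71), np.float64(-0.239)], [np.float64(0.416), np.float64(-0.158)]]
10.975 [ 0.53737287 -0.14662468  0.14613032]
```

Request:
jog_arm(
  plan=[
    [0, 0, 0, -0.3, -0.09, 0, 1],
    [0, 0, 0, -0.66, -0.12, 0, 1],
    [0, 0, 0, -1.03, -0.11, 0, 1],
    [0, 0, 0, -1.4, -0.06, 0, 1],
    [0, 0, 0, -1.76, 0.04, 0, 1],
    [0, 0, 0, -2.11, 0.19, 0, 1],
    [0, 0, 0, -2.45, 0.38, 0, 1],
    [0, 0, 0, -2.77, 0.61, 0, 1],
    [0, 0, 0, -3.05, 0.89, 0, 1],
    [0, 0, 0, -3.31, 1.2, 0, 1],
  ],
)

```text
clock: 12.22
tcp_pos: [0.549, -0.1802, 0.1459]
ee_rot: [[0.0, 1.0, -0.002], [1.0, -0.0, -0.0], [-0.0, -0.002, -1.0]]
ft_force: [-0.3, 0.2, -0.5]
gripper_width: 0.241
finger_force: 58.9
```

```bash
python3 dish.py
```

```text
scene [(-180, np.float64(0.0985)), (-90, np.float64(0.1032)), (0, np.float64(0.1067)), (90, np.float64(0.102))]
beads [[np.float64(0.722), np.float64(-0.232)], [np.float64(0.516), np.float64(-0.178)], [np.float64(0.559), np.float64(-0.315)], [np.float64(0.594), np.float64(-0.102)], [np.float64(0.615), np.float64(-0.176)], [np.float64(0.424), np.float64(-0.15)], [np.float64(0.513), np.float64(-0.111)]]
side [(-180, np.float64(0.1)), (-90, np.float64(0.1048)), (0, np.float64(0.1053)), (90, np.float64(0.0988))]
beads [[np.float64(0.712), np.float64(-0.24)], [np.float64(0.515), np.float64(-0.181)], [np.float64(0.419), np.float64(-0.16)], [np.float64(0.564), np.float64(-0.206)], [np.float64(0.537), np.float64(-0.316)], [np.float64(0.518), np.float64(-0.109)], [np.float64(0.615), np.float64(-0.174)], [np.float64(0.602), np.float64(-0.097)]]
12.425 [ 0.54901011 -0.17993922  0.14578469]
```

Request:
jog_arm(
  plan=[
    [0, 0, 0, -0.16, 0.31, 0, 1],
    [0, 0, 0, -0.28, 0.63, 0, 1],
    [0, 0, 0, -0.37, 0.96, 0, 1],
    [0, 0, 0, -0.42, 1.3, 0, 1],
    [0, 0, 0, -0.44, 1.65, 0, 1],
    [0, 0, 0, -0.42, 2.0, 0, 1],
    [0, 0, 0, -0.37, 2.34, 0, 1],
    [0, 0, 0, -0.28, 2.67, 0, 1],
    [0, 0, 0, -0.16, 2.99, 0, 1],
    [0, 0, 0, 0, 3.3, 0, 1],
  ],
)

```text
clock: 13.68
tcp_pos: [0.5828, -0.1798, 0.1463]
ee_rot: [[-0.0, 1.0, 0.0], [1.0, 0.0, -0.0], [-0.0, 0.0, -1.0]]
ft_force: [0.2, 2.3, -0.0]
gripper_width: 0.241
finger_force: 59.0
```

Request:
jog_arm(
  plan=[
    [0, 0, 0, 0.19, 0.29, 0, 1],
    [0, 0, 0, 0.4, 0.56, 0, 1],
    [0, 0, 0, 0.65, 0.81, 0, 1],
    [0, 0, 0, 0.92, 1.02, 0, 1],
    [0, 0, 0, 1.21, 1.21, 0, 1],
    [0, 0, 0, 1.51, 1.37, 0, 1],
    [0, 0, 0, 1.84, 1.49, 0, 1],
    [0, 0, 0, 2.17, 1.58, 0, 1],
    [0, 0, 0, 2.51, 1.63, 0, 1],
    [0, 0, 0, 2.86, 1.65, 0, 1],
  ],
)

```text
clock: 14.92
tcp_pos: [0.5995, -0.1512, 0.1464]
ee_rot: [[0.0, 1.0, 0.001], [1.0, -0.0, -0.001], [-0.001, 0.001, -1.0]]
ft_force: [-1.2, 0.6, -1.2]
gripper_width: 0.241
finger_force: 59.1
```

```bash
python3 dish.py; python3 look.py pics/g.png
```

```text
scene [(-180, np.float64(0.0953)), (-90, np.float64(0.1059)), (0, np.float64(0.1095)), (90, np.float64(0.0994))]
beads [[np.float64(0.725), np.float64(-0.227)], [np.float64(0.525), np.float64(-0.186)], [np.float64(0.636), np.float64(-0.169)], [np.float64(0.595), np.float64(-0.098)], [np.float64(0.425), np.float64(-0.144)], [np.float64(0.525), np.float64(-0.119)], [np.float64(0.59), np.float64(-0.206)]]
side [(-180, np.float64(0.0967)), (-90, np.float64(0.1077)), (0, np.float64(0.1085)), (90, np.float64(0.1137))]
beads [[np.float64(0.539), np.float64(-0.315)], [np.float64(0.711), np.float64(-0.239)], [np.float64(0.606), np.float64(-0.093)], [np.float64(0.624), np.float64(-0.171)], [np.float64(0.519), np.float64(-0.187)], [np.float64(0.517), np.float64(-0.114)], [np.float64(0.587), np.float64(-0.206)], [np.float64(0.415), np.float64(-0.161)]]
15.125 [ 0.59937248 -0.15133753  0.14654046]
```

View pics/g.png

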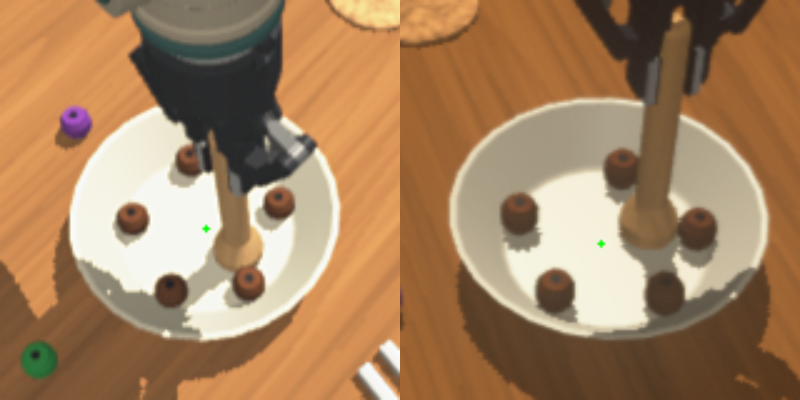

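Request:
jog_arm(
  plan=[
    [0, 0, 0, 0.34, -0.05, 0, 1],
    [0, 0, 0, 0.67, -0.13, 0, 1],
    [0, 0, 0, 0.99, -0.25, 0, 1],
    [0, 0, 0, 1.29, -0.39, 0, 1],
    [0, 0, 0, 1.58, -0.57, 0, 1],
    [0, 0, 0, 1.83, -0.78, 0, 1],
    [0, 0, 0, 2.07, -1.0, 0, 1],
    [0, 0, 0, 2.27, -1.25, 0, 1],
    [0, 0, 0, 2.45, -1.52, 0, 1],
    [0, 0, 0, 2.6, -1.8, 0, 1],
  ],
)

```text
clock: 16.48
tcp_pos: [0.5806, -0.1259, 0.1466]
ee_rot: [[0.001, 1.0, -0.0], [1.0, -0.001, -0.002], [-0.002, -0.0, -1.0]]
ft_force: [-1.7, -5.0, 0.9]
gripper_width: 0.239
finger_force: 59.4
```

Request:
jog_arm(
  plan=[
    [0, 0, 0, 0.15, -0.28, 0, 1],
    [0, 0, 0, 0.26, -0.57, 0, 1],
    [0, 0, 0, 0.34, -0.88, 0, 1],
    [0, 0, 0, 0.39, -1.19, 0, 1],
    [0, 0, 0, 0.4, -1.5, 0, 1],
    [0, 0, 0, 0.39, -1.81, 0, 1],
    [0, 0, 0, 0.34, -2.12, 0, 1],
    [0, 0, 0, 0.26, -2.43, 0, 1],
    [0, 0, 0, 0.15, -2.72, 0, 1],
    [0, 0, 0, 0, -3.0, 0, 1],
  ],
)

```text
clock: 17.73
tcp_pos: [0.5509, -0.1253, 0.1464]
ee_rot: [[-0.0, 1.0, 0.0], [1.0, 0.0, 0.0], [0.0, 0.0, -1.0]]
ft_force: [0.9, 0.5, -0.8]
gripper_width: 0.243
finger_force: 59.0
```

```bash
python3 dish.py
```

```text
scene [(-180, np.float64(0.098)), (-90, np.float64(0.1071)), (0, np.float64(0.1095)), (90, np.float64(0.0994))]
beads [[np.float64(0.554), np.float64(-0.311)], [np.float64(0.578), np.float64(-0.097)], [np.float64(0.716), np.float64(-0.232)], [np.float64(0.522), np.float64(-0.181)], [np.float64(0.588), np.float64(-0.213)], [np.float64(0.629), np.float64(-0.172)], [np.float64(0.426), np.float64(-0.144)], [np.float64(0.521), np.float64(-0.116)]]
side [(-180, np.float64(0.0967)), (-90, np.float64(0.1077)), (0, np.float64(0.1085)), (90, np.float64(0.0965))]
beads [[np.float64(0.415), np.float64(-0.16)], [np.float64(0.714), np.float64(-0.237)], [np.float64(0.626), np.float64(-0.173)], [np.float64(0.517), np.float64(-0.189)], [np.float64(0.591), np.float64(-0.092)], [np.float64(0.542), np.float64(-0.318)], [np.float64(0.584), np.float64(-0.203)], [np.float64(0.516), np.float64(-0.117)]]
17.925 [ 0.55105165 -0.12525794  0.14641318]
```

Request:
jog_arm(
  plan=[
    [0, 0, 0, -0.15, -0.28, 0, 1],
    [0, 0, 0, -0.33, -0.55, 0, 1],
    [0, 0, 0, -0.53, -0.8, 0, 1],
    [0, 0, 0, -0.77, -1.02, 0, 1],
    [0, 0, 0, -1.02, -1.23, 0, 1],
    [0, 0, 0, -1.31, -1.41, 0, 1],
    [0, 0, 0, -1.61, -1.55, 0, 1],
    [0, 0, 0, -1.93, -1.67, 0, 1],
    [0, 0, 0, -2.26, -1.75, 0, 1],
    [0, 0, 0, -2.6, -1.8, 0, 1],
  ],
)

```text
clock: 19.18
tcp_pos: [0.5328, -0.1513, 0.1463]
ee_rot: [[0.0, 1.0, -0.0], [1.0, -0.0, 0.0], [0.0, -0.0, -1.0]]
ft_force: [3.0, -0.7, -0.3]
gripper_width: 0.239
finger_force: 59.1
```

Request:
jog_arm(
  plan=[
    [0, 0, 0, -0.34, 0.05, 0, 1],
    [0, 0, 0, -0.67, 0.13, 0, 1],
    [0, 0, 0, -0.99, 0.25, 0, 1],
    [0, 0, 0, -1.29, 0.39, 0, 1],
    [0, 0, 0, -1.58, 0.57, 0, 1],
    [0, 0, 0, -1.83, 0.78, 0, 1],
    [0, 0, 0, -2.07, 1.0, 0, 1],
    [0, 0, 0, -2.27, 1.25, 0, 1],
    [0, 0, 0, -2.45, 1.52, 0, 1],
    [0, 0, 0, -2.6, 1.8, 0, 1],
  ],
)

```text
clock: 20.42
tcp_pos: [0.5507, -0.1776, 0.146]
ee_rot: [[0.0, 1.0, -0.001], [1.0, -0.0, -0.001], [-0.001, -0.001, -1.0]]
ft_force: [0.5, -0.2, -1.6]
gripper_width: 0.235
finger_force: 59.0
```

```bash
python3 dish.py
```

```text
scene [(-180, np.float64(0.0983)), (-90, np.float64(0.1046)), (0, np.float64(0.1067)), (90, np.float64(0.1005))]
beads [[np.float64(0.586), np.float64(-0.207)], [np.float64(0.524), np.float64(-0.193)], [np.float64(0.423), np.float64(-0.146)], [np.float64(0.579), np.float64(-0.096)], [np.float64(0.552), np.float64(-0.311)], [np.float64(0.625), np.float64(-0.168)]]
side [(-180, np.float64(0.1002)), (-90, np.float64(0.1063)), (0, np.float64(0.1047)), (90, np.float64(0.0977))]
beads [[np.float64(0.509), np.float64(-0.126)], [np.float64(0.541), np.float64(-0.315)], [np.float64(0.522), np.float64(-0.195)], [np.float64(0.59), np.float64(-0.203)], [np.float64(0.417), np.float64(-0.16)], [np.float64(0.622), np.float64(-0.167)], [np.float64(0.716), np.float64(-0.236)], [np.float64(0.58), np.float64(-0.086)]]
20.625 [ 0.55076957 -0.17734597  0.14604182]
```

Request:
jog_arm(
  plan=[
    [0, 0, 0, -0.15, 0.28, 0, 1],
    [0, 0, 0, -0.26, 0.57, 0, 1],
    [0, 0, 0, -0.34, 0.88, 0, 1],
    [0, 0, 0, -0.39, 1.19, 0, 1],
    [0, 0, 0, -0.4, 1.5, 0, 1],
    [0, 0, 0, -0.39, 1.81, 0, 1],
    [0, 0, 0, -0.34, 2.12, 0, 1],
    [0, 0, 0, -0.26, 2.43, 0, 1],
    [0, 0, 0, -0.15, 2.72, 0, 1],
    [0, 0, 0, 0, 3.0, 0, 1],
  ],
)

```text
clock: 21.88
tcp_pos: [0.5812, -0.1768, 0.1463]
ee_rot: [[-0.0, 1.0, 0.0], [1.0, 0.0, 0.0], [0.0, 0.0, -1.0]]
ft_force: [-0.8, 2.3, 0.1]
gripper_width: 0.238
finger_force: 59.2
```

Request:
jog_arm(
  plan=[
    [0, 0, 0, 0.17, 0.26, 0, 1],
    [0, 0, 0, 0.37, 0.51, 0, 1],
    [0, 0, 0, 0.59, 0.73, 0, 1],
    [0, 0, 0, 0.83, 0.93, 0, 1],
    [0, 0, 0, 1.1, 1.1, 0, 1],
    [0, 0, 0, 1.38, 1.24, 0, 1],
    [0, 0, 0, 1.67, 1.35, 0, 1],
    [0, 0, 0, 1.97, 1.43, 0, 1],
    [0, 0, 0, 2.28, 1.48, 0, 1],
    [0, 0, 0, 2.6, 1.5, 0, 1],
  ],
)

```text
clock: 23.12
tcp_pos: [0.5953, -0.1511, 0.1461]
ee_rot: [[0.0, 1.0, -0.002], [1.0, -0.0, -0.0], [-0.0, -0.002, -1.0]]
ft_force: [-5.4, 0.1, 2.2]
gripper_width: 0.239
finger_force: 60.5
```

Request:
jog_arm(
  plan=[
    [0, 0, 0, 0.31, -0.02, 0, 1],
    [0, 0, 0, 0.62, -0.07, 0, 1],
    [0, 0, 0, 0.93, -0.15, 0, 1],
    [0, 0, 0, 1.2, -0.3, 0, 1],
    [0, 0, 0, 1.3, -0.5, 0, 1],
    [0, 0, 0, 1.3, -0.5, 0, 1],
  ],
)

```text
clock: 23.88
tcp_pos: [0.5911, -0.1382, 0.1465]
ee_rot: [[-0.0, 1.0, 0.001], [1.0, 0.0, -0.0], [-0.0, 0.001, -1.0]]
ft_force: [0.1, 0.1, -1.6]
gripper_width: 0.242
finger_force: 59.1
```

```bash
python3 dish.py
```

```text
scene [(-180, np.float64(0.0986)), (-90, np.float64(0.1046)), (0, np.float64(0.1067)), (90, np.float64(0.1161))]
beads [[np.float64(0.718), np.float64(-0.23)], [np.float64(0.58), np.float64(-0.092)], [np.float64(0.627), np.float64(-0.158)], [np.float64(0.594), np.float64(-0.202)], [np.float64(0.423), np.float64(-0.147)], [np.float64(0.515), np.float64(-0.131)], [np.float64(0.526), np.float64(-0.194)], [np.float64(0.552), np.float64(-0.313)]]
side [(-180, np.float64(0.1002)), (-90, np.float64(0.1063)), (0, np.float64(0.1047)), (90, np.float64(0.0977))]
beads [[np.float64(0.509), np.float64(-0.129)], [np.float64(0.522), np.float64(-0.192)], [np.float64(0.712), np.float64(-0.238)], [np.float64(0.578), np.float64(-0.095)], [np.float64(0.416), np.float64(-0.158)], [np.float64(0.63), np.float64(-0.152)], [np.float64(0.543), np.float64(-0.311)], [np.float64(0.591), np.float64(-0.198)]]
24.075 [ 0.59108955 -0.13828476  0.14635013]
```

Request:
jog_arm(
  plan=[
    [0, 0, 0, -0.5, -1.0, 0, 1],
    [0, 0, 0, -1.0, -2.0, -0.5, 1],
    [0, 0, 0, -1.0, -2.0, -2.5, 1],
    [0, 0, 0, -1.0, -2.0, -5, 1],
    [0, 0, 0, -1, -2.0, -7.5, 1],
    [0, 0, 0, 1, -2.3, -8, 1],
    [0, 0, 0, 5, -3, -8, 1],
    [0, 0, 0, 10, -4, -8, 1],
    [0, 0, 0, 15, -5, -8, 1],
    [0, 0, 0, 20, -6, -8, 1],
  ],
)

```text
clock: 25.32
tcp_pos: [0.5295, 0.064, 0.2255]
ee_rot: [[-0.0, 1.0, -0.001], [1.0, 0.0, 0.0], [0.0, -0.001, -1.0]]
ft_force: [0.7, 0.1, -0.4]
gripper_width: 0.242
finger_force: 59.1
```

Request:
jog_arm(
  plan=[
    [0, 0, 0, 4, -0.6, 0, 1],
    [0, 0, 0, 6.7, -1, 0, 1],
    [0, 0, 0, 7.5, -1.1, 0, 1],
    [0, 0, 0, 7.5, -1.1, 1, 1],
    [0, 0, 0, 7.5, -1.1, 3, 1],
    [0, 0, 0, 7.5, -1.1, 5, 1],
    [0, 0, 0, 7.5, -1.1, 6.5, 1],
    [0, 0, 0, 7.5, -1.1, 7, 1],
    [0, 0, 0, 7.5, -1.1, 7, 1],
  ],
)

```text
clock: 26.45
tcp_pos: [0.5201, 0.1365, 0.1563]
ee_rot: [[0.0, 1.0, -0.0], [1.0, -0.0, -0.0], [-0.0, -0.0, -1.0]]
ft_force: [0.1, 0.5, -0.0]
gripper_width: 0.241
finger_force: 59.1
```

Run:
```python
from h import *
s=manip.read_state();print(s["tcp_pos"],s["clock"],s["ft_force"])
t=s["tcp_pos"];ims=[]
for n in("scene","side"):
    p=manip.capture(n); f=cv2.cvtColor(p["frame"],cv2.COLOR_RGB2BGR)
    u,v=proj(p,[.52,.135,.05]).astype(int)
    cv2.circle(f,tuple(proj(p,[t[0],t[1],t[2]-.1349]).astype(int)),1,(0,255,0),-1)
    ims.append(cv2.resize(f[v-70:v+50,u-60:u+60],(400,400)))
cv2.imwrite("pics/p.png",np.hstack(ims))
```

```text
[0.52008956 0.13651904 0.15629948] 26.45 [ 0.10993781  0.46806681 -0.02642629]
```

View pics/p.png

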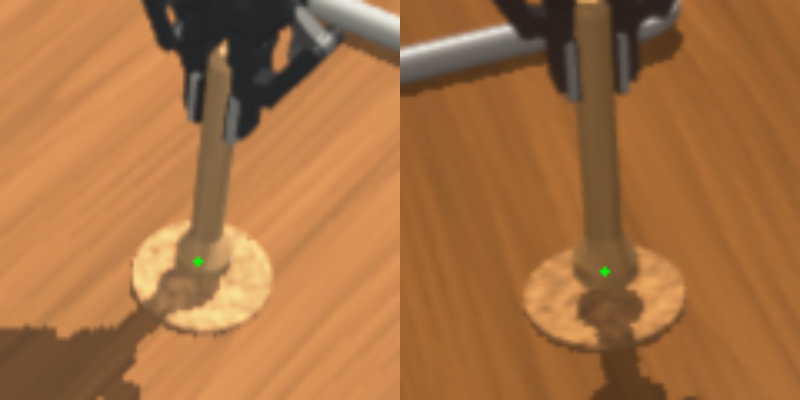

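The rod is upright about 16 mm above the cork, and its foot is over the coaster's centre, at pixels (203,262) and (605,271). I'll lower it gently.

Request:
jog_arm(
  plan=[
    [0, 0, 0, 0, 0, 0.7, 1],
    [0, 0, 0, 0, 0, 1.2, 1],
    [0, 0, 0, 0, 0, 1.4, 1],
    [0, 0, 0, 0, 0, 1.5, 1],
    [0, 0, 0, 0, 0, 1.6, 1],
    [0, 0, 0, 0, 0, 1.6, 1],
  ],
)

```text
clock: 27.3
tcp_pos: [0.52, 0.1368, 0.1403]
ee_rot: [[-0.0, 1.0, 0.0], [1.0, 0.0, -0.0], [-0.0, 0.0, -1.0]]
ft_force: [-1.0, -1.1, -1.4]
gripper_width: 0.239
finger_force: 59.1
```

Request:
jog_arm(
  plan=[
    [0, 0, 0, 0, 0, 0.05, 1],
    [0, 0, 0, 0, 0, 0.1, 1],
    [0, 0, 0, 0, 0, 0.1, 1],
  ],
)

```text
clock: 27.68
tcp_pos: [0.5202, 0.1369, 0.1399]
ee_rot: [[-0.0, 1.0, 0.001], [1.0, 0.0, 0.0], [0.0, 0.001, -1.0]]
ft_force: [-0.7, -1.4, 4.6]
gripper_width: 0.241
finger_force: 59.5
```

Contact: 4.6 N. Now I'll open slowly and rise.

Request:
jog_arm(
  plan=[
    [0, 0, 0, 0, 0, 0, 2.2],
    [0, 0, 0, 0, 0, 0, 2.5],
    [0, 0, 0, 0, 0, 0, 3],
    [0, 0, 0, 0, 0, 0, 4],
    [0, 0, 0, 0, 0, 0, 6],
    [0, 0, 0, 0, 0, 0, 8],
    [0, 0, 0, 0, 0, 0, 8],
    [0, 0, 0, 0, 0, 0, 8],
  ],
)

```text
clock: 28.68
tcp_pos: [0.52, 0.1368, 0.1393]
ee_rot: [[-0.0, 1.0, 0.0], [1.0, 0.0, -0.0], [-0.0, 0.0, -1.0]]
ft_force: [0.0, 0.2, 0.2]
gripper_width: 0.938
finger_force: 0.0
```

Request:
jog_arm(
  plan=[
    [0, 0, 0, 0, 0, -1, 8],
    [0, 0, 0, 0, 0, -3, 8],
    [0, 0, 0, 0, 0, -6, 8],
    [0, 0, 0, 0, 0, -9, 8],
    [0, 0, 0, 0, 0, -12, 8],
    [0, 0, 0, 0, 0, -12, 8],
    [0, 0, 0, 0, 0, -12, 8],
  ],
)

```text
clock: 29.55
tcp_pos: [0.5198, 0.1368, 0.2586]
ee_rot: [[-0.0, 1.0, -0.001], [1.0, 0.0, -0.0], [-0.0, -0.001, -1.0]]
ft_force: [0.2, 1.5, 0.3]
gripper_width: 0.938
finger_force: 0.0
```

```bash
python3 dish.py
python3 - <<'E'
from h import *
ims=[cv2.cvtColor(manip.capture(n)["frame"],cv2.COLOR_RGB2BGR)[40:360,140:540] for n in("scene","side")]
cv2.imwrite("pics/z.png",np.hstack(ims))
E
```

```text
scene [(-180, np.float64(0.0985)), (-90, np.float64(0.1057)), (0, np.float64(0.1067)), (90, np.float64(0.1007))]
beads [[np.float64(0.421), np.float64(-0.149)], [np.float64(0.524), np.float64(-0.194)], [np.float64(0.552), np.float64(-0.312)], [np.float64(0.516), np.float64(-0.124)], [np.float64(0.718), np.float64(-0.231)], [np.float64(0.595), np.float64(-0.199)], [np.float64(0.58), np.float64(-0.089)]]
side [(-180, np.float64(0.1)), (-90, np.float64(0.1067)), (0, np.float64(0.1047)), (90, np.float64(0.0973))]
beads [[np.float64(0.416), np.float64(-0.155)], [np.float64(0.582), np.float64(-0.096)], [np.float64(0.514), np.float64(-0.123)], [np.float64(0.626), np.float64(-0.155)], [np.float64(0.594), np.float64(-0.193)], [np.float64(0.523), np.float64(-0.191)], [np.float64(0.715), np.float64(-0.232)], [np.float64(0.54), np.float64(-0.315)]]
29.75 [0.51969744 0.13676614 0.25817666]
```

View pics/z.png

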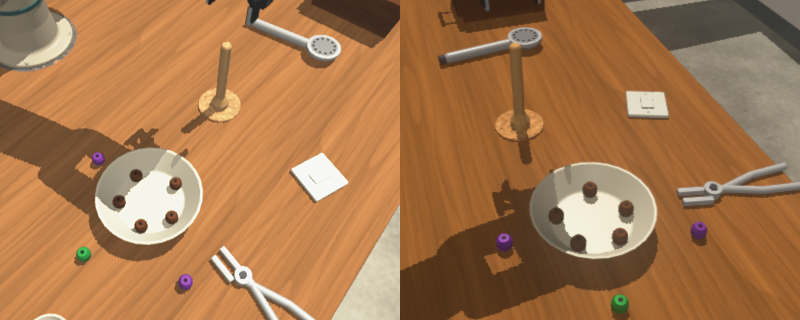

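Both views show the rod upright and centred on the cork, all five beads in the dish, the dish back in its place and the gripper clear. Handing in.

```bash
python3 -c "
from rig import manip;print(manip.finish_job())"
```

```text
the job is handed in; nothing more can be done
None
```

I stirred the beads two full anticlockwise turns, starting at the far side, with the path radius narrowed from 36 to about 30–33 mm; all five are still in the dish, the dish crept up to about 4 mm while stirring but ended within about 1 mm of its place, the rod stands upright and released on the cork, and the job was handed in at about 30 s.

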